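# Tighten the last chuck jaw with the chuck key

## Task

The square bar lies loose under the top jaw of the four-jaw chuck on the indexing head; the other three jaws are already set. Take the chuck key from the wooden tool block, ease its square end fully home in the recessed screw on top of the chuck without forcing it, and turn it clockwise until the jaw grips the bar firmly, but not so hard that the soft aluminium is bruised. Never leave the key in the chuck: draw it out and stand it back in its hole in the tool block.

Things in the scene. Friction and masses are not known exactly. Their poses are not given: they have to be found in the camera images.
- key: Loose steel T-handled chuck key, 0.36 kg, upright in the tool block. Origin: centre of the lower end of its square tip; z up the shank, x along the cross handle. Tip 12 x 12 mm, 13 mm long, sides along x and y, foot chamfered 0.8 mm; then a flat shoulder and a round shank 17 mm across. At the start x lies within 0.7 rad of the tool block's x axis.
- key_grip (a point): A point on the axis of the key's flat-sided hub, 66 mm above the key's origin: hub 20 mm thick along key y (grip it here), 30 mm long along key x, from 44 to 84 mm above the origin. A round cross handle 12 mm thick runs through it along key x at 74 mm, 108 mm long in all. A grip of 40 to 60 N holds it; the key tips or slips in the fingers if its end is pushed hard.
- chuck: Fixed indexing head: grey cast stand with a steel four-jaw chuck, 100 mm across, 40 mm thick, axis level, 72 mm above the bench; the face with jaws and bar looks to -x. Origin on the bench straight below the screw's axis, z up. Nothing on it is higher than its milled flat top at z = 119.7 mm.
- well (a point): Centre of the round well, 24.5 mm wide, in the level flat on top of the chuck, 119.7 mm above the chuck's origin. The upright screw sits in it, its head 5 mm down, square hole and well on one axis, so the wall can be felt for with the tip. Turned clockwise seen from above, the screw drives the top jaw down 3 mm per rad; it stays where it is left.
- socket (a point): Centre of the screw head's top face, 114.5 mm above the chuck's origin; axes as the chuck's. Head 22 mm round with a square hole 13.4 mm wide, 16 mm deep, mouth chamfered 1.2 mm. The square starts turned by up to 0.4 rad either way from the chuck's x, y axes (not reported). Key fully home: shoulder on the head, key origin 13 mm below this point.
- jaw: Top jaw, stepped dark steel block, 1.2 to 3.6 mm above the bar at the start: 0.4 to 1.2 rad of screw. Free drag 0.25 N m while turning, about half of it when paused; after contact the torque climbs 0.03 N m per 10 N of grip (30 N per 0.1 rad). 0.12 to 0.24 N m over the drag is firm; over 0.33 (110 N) bruises the bar. At rest the screw holds about 80 N. Origin on the chuck's axis.
- bar: Loose square aluminium bar, 25 x 25 x 98 mm, lying along the chuck's axis on the bottom jaw. Origin at the centre of its underside, x along it.
- tool_block: Fixed wooden block, 72 (x) x 124 (y) x 45 mm, origin at the centre of its underside. Two short steel punches stand in it at y = +40 mm and reach 50 mm above the bench.
- hole (a point): Centre of the mouth of the key's hole, on the block's top, 45 mm above the bench: round, 22 mm wide, 35 mm deep, upright. With the key in it the key's origin is on the hole's floor, 35 mm below this point.
Things that resemble listed ones, but are neither listed nor needed, are in the scene too. What is shaped like the bar but green or yellow is not meant.

How it is judged:
By the outcome, as a careful person would: the job done as asked, in the order asked, and still so for the second after the job is handed in, with the robot touching nothing.
It also fails if it takes over 72 s, if anything falls off the work surface, if the arm or the gripper's body presses on something with over 40 N, if the wrist force passes 120 N, or if a joint passes its speed limit or range.

## Robot

A 7-joint arm with a two-finger parallel gripper is mounted at the origin on a cart in front of the work surface, level with it; the furniture and walls round the work are solid. World frame = base frame: x ahead of the robot, y to its left, z up, the work surface at z = 0. Lengths are in mm, angles in rad, forces in N, time in s.
With the tool pointing down it reaches from about 400 to 875 mm from the base axis. Payload 4.4 kg.
Tool frame: the origin (TCP) lies at the very end of the fingers, on their centre line; the grasp point (between the pads) lies 19 mm behind it (ctrl.grasp_offset is the distance from the TCP to the grasp point, in mm); z points along the fingers, y is the line along which they close (so a half turn about z gives the same grasp; the last joint's range is limited). The gripper opens to 85 mm and grips with 20 to 120 N. Pads are 22 mm wide; open, the fingers measure 114 mm over their backs; the gripper's body (76 mm by 85 mm) begins 54 mm behind the grasp point. The pads swing forward as they close: fully open they stand 13 mm farther back than shut.
Start: joints at [1.048, 0.628, 0.038, 1.517, -0.027, 0.996, -0.02], TCP at [286.729, -583.356, 231.313] pointing down, gripper open.
Joint ranges: [-3.06, 3.06], [-0.37, 2.12], [-1.25, 1.32], [0.18, 2.47], [-1.1, 4.24], [0.23, 1.98], [-2.94, 2.94]. Speed limits (rad/s): [2.57, 2.57, 3.14, 3.14, 3.14, 3.14, 3.14].

## Interface

Orientations are given as [roll, pitch, yaw] about the fixed x, y, z axes, in that order (R = Rz(yaw) Ry(pitch) Rx(roll)).
In Python, from cell import status, cams, ctrl gives the robot as it stands.
- The arm moves only by the tool move_arm, never from a script. Its argument "plan" is a list of rows, each a list of 3 entries, a list of its own where there are three numbers: the shift along the world's x, y, z in mm, then the turn, a rotation vector about the world's x, y, z in degrees, then the opening, from 0 (shut) to 1 (fully open). In form: [[[x, y, z], [wx, wy, wz], gripper], ...]. A call has 1 to 10 rows; each row shifts and turns the commanded pose from where the row before left it; what a row does not reach is not made up. A row lasts 1/8 s, in which the tool goes at most 62.5 mm and 10.7 degrees, less where a joint would pass 70% of its speed; a pose out of reach is approached as far as the arm can. A call with a gripper value outside its range is refused whole. The fingers move at their own pace and stop on an object; the grip force is fixed at half the most. Time passes only in rows, so rows that do not move let the fingers close. It gives the time, the measured TCP pose, the force, the opening and the grip force at its end, in the units of the state.
- status.read_state(): the state, without advancing time (a new reading comes with each control period).
- cams.get_image(name): name is "side" or "top" or "wrist"; returns the picture (480x640x3 uint8, blue, green, red); there is no depth.
- cams.camera_params(name): a dict with "K" (3x3 intrinsics, pixels), "k1" (the pictures are not rectified: a ray, as slopes to the right and down, at radius r is drawn at 1 + k1 r^2 times it, then the intrinsics apply), "pose" (4x4, takes a point from camera to world coordinates); the wrist camera has in their place "tool_from_camera" (4x4, takes a point from camera to tool coordinates, whose origin is the TCP and whose axes are the flange's). Camera axes: x right, y down, z forward; pixel columns grow to the right and rows downward; lengths in mm; the calibration is good to about 2 mm. A picture is of the moment at which its call begins: read the wrist's pose just before it. camera_params takes no time and is no camera call.
- ctrl.finish_job(): hands the job in; it is judged then, once.
The state is a dict: "clock": time; "qpos": joint angles; "qd": joint speeds; "tau": joint torques, N m; "eef_pos": TCP position; "tool_rot": TCP orientation; "force": force on the tool from outside, world axes, zero at the start; "torque": the same for the moment, N m; "width": finger opening in mm; "gripper_force": force on a finger pad.
Only numpy, scipy, OpenCV 4.12 (cv2) and the standard library are available. Lean on these libraries where they do the work, as an engineer would, in place of code of your own. Each camera call takes 0.05 s, during which the arm holds its last target. There are 200 camera calls.

## Working session

There is one attempt and no reset: what is moved stays moved. The work goes in short steps, Python scripts to look and compute and a tool call to move; the robot and the scene stay as the last step left them, time stands still between calls to the robot, and variables do not carry over. Pictures are saved under pics/ and viewed, at most 10 in all, crops included, and the job is handed in when it is done.

Besides the shell and the picture viewer there is one more tool, called after "Call:" in YAML: its name, and indented under it one key for each argument. move_arm: Moves the arm, as the interface text tells. Its arguments: {"type":"object","properties":{"plan":{"type":"array","items":{"type":"array"}}},"required":["plan"]}

```bash
mkdir -p pics; ls
python3 - <<'E'
from cell import status,cams,ctrl
import cv2,numpy as np
print(status.read_state())
a=cams.get_image("side");b=cams.get_image("top")
cv2.imwrite("pics/side.png",a);cv2.imwrite("pics/top.png",b)
for n in("side","top","wrist"):print(n,cams.camera_params(n))
print(ctrl.grasp_offset)
E
```

```text
pics
{'clock': 0.0, 'qpos': array([ 1.04817714,  0.62930925,  0.03841059,  1.51840675, -0.02695278,
        0.99630663, -0.01998774]), 'qd': array([ 0.00062622, -0.00114701, -0.00028203, -0.00126397, -0.00049177,
        0.00179203,  0.00136114]), 'tau': array([-1.47359260e-04, -5.63386667e+01,  1.22607742e+00, -1.93440467e+01,
        1.09162283e-02,  1.05881039e-02, -1.15003218e-05]), 'eef_pos': array([ 286.45646564, -582.75479376,  230.40004869]), 'tool_rot': array([-3.13968038e+00,  4.53717616e-05,  4.56881686e-01]), 'force': array([-0.15266319,  0.62131837, -0.57235708]), 'torque': array([-0.0523445 ,  0.01623599, -0.0552253 ]), 'gripper_force': 0.0, 'width': 85.76650071506745}
side {'K': array([[533.89427457,   0.        , 319.45039741],
       [  0.        , 533.89427457, 244.33949092],
       [  0.        ,   0.        ,   1.        ]]), 'k1': -0.03205681166100137, 'pose': array([[-9.21001217e-01, -2.23779865e-01,  3.18871966e-01,
         1.71461479e+02],
       [-3.89537144e-01,  5.20224055e-01, -7.60018253e-01,
         8.16558119e+02],
       [ 4.19191496e-03, -8.24190211
[... 554 characters left out ...]
803540e-01,
         1.02032186e+03],
       [ 0.00000000e+00,  0.00000000e+00,  0.00000000e+00,
         1.00000000e+00]])}
wrist {'K': array([[369.32075107,   0.        , 324.07350071],
       [  0.        , 369.32075107, 239.24722093],
       [  0.        ,   0.        ,   1.        ]]), 'k1': -0.07027349991857094, 'tool_from_camera': array([[ 1.03164357e-03, -9.56528460e-01, -2.91637174e-01,
         7.38984054e+01],
       [ 9.99998994e-01,  7.02783683e-04,  1.23238727e-03,
        -1.87895460e-01],
       [-9.73855646e-04, -2.91638152e-01,  9.56528222e-01,
        -1.42349327e+02],
       [ 0.00000000e+00,  0.00000000e+00,  0.00000000e+00,
         1.00000000e+00]])}
18.700000000000003
```

View pics/top.png

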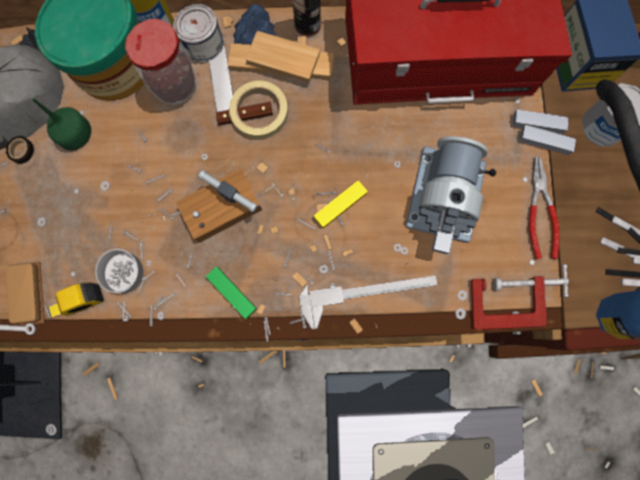

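View pics/side.png

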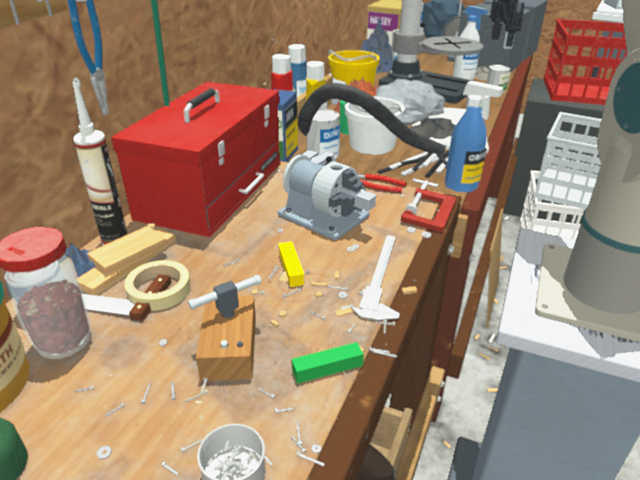

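The top view shows the tool block at (218,207) with the key's hub at about (229,188), and the chuck's well at about (457,195). The green bar at (231,292) and the yellow one at (340,204) are decoys. The side view has the key at (230,295) and the chuck at (325,195). I'll enlarge both in one crop.

```bash
cat > h.py <<'E'
import numpy as np,cv2
from cell import status,cams,ctrl
from scipy.spatial.transform import Rotation as R
def ray(n,uv,st=None):
    c=cams.camera_params(n);K=c["K"];k=c["k1"]
    d=cv2.undistortPoints(np.array([[uv]],float),K,np.array([k,0,0,0,0.]))[0,0]
    if n=="wrist":
        T=np.eye(4);T[:3,:3]=R.from_euler("xyz",st["tool_rot"]).as_matrix();T[:3,3]=st["eef_pos"];P=T@c["tool_from_camera"]
    else:P=c["pose"]
    return P[:3,3],P[:3,:3]@np.array([d[0],d[1],1])
def pt(n,uv,z,st=None):
    o,d=ray(n,uv,st);return o+d*(z-o[2])/d[2]
def proj(n,p,st=None):
    c=cams.camera_params(n)
    if n=="wrist":
        T=np.eye(4);T[:3,:3]=R.from_euler("xyz",st["tool_rot"]).as_matrix();T[:3,3]=st["eef_pos"];P=T@c["tool_from_camera"]
    else:P=c["pose"]
    q=np.linalg.inv(P)@np.append(p,1);s=q[:2]/q[2];s=s*(1+c["k1"]*(s@s));return c["K"][:2,:2]@s+c["K"][:2,2]
E
python3 - <<'E'
from h import *
print("hub",pt("top",(229,189),90),"handle",pt("top",(201,175),84),pt("top",(257,209),84))
print("well",pt("top",(457,196),119.7))
for uv in((178,209),(236,176),(259,209),(196,240)):print("block",pt("top",uv,45)[:2])
b=cv2.imread("pics/top.png");s=cv2.imread("pics/side.png")
f=lambda im,x,y,w=100:cv2.resize(im[y:y+w,x:x+w],(400,400),interpolation=cv2.INTER_CUBIC)
cv2.imwrite("pics/c1.png",np.hstack([f(b,170,155),f(b,405,130,120)]))
E
```

```text
hub [521.65426462 326.45762444  90.        ] handle [547.90946935 373.48871018  84.        ] [488.91823392 282.20385845  84.        ]
well [494.57348667 -32.46622169 119.7       ]
block [500.73559773 420.15908702]
block [554.66739127 321.7431287 ]
block [496.80222994 283.12215316]
block [447.28267371 388.88810691]
```

View pics/c1.png

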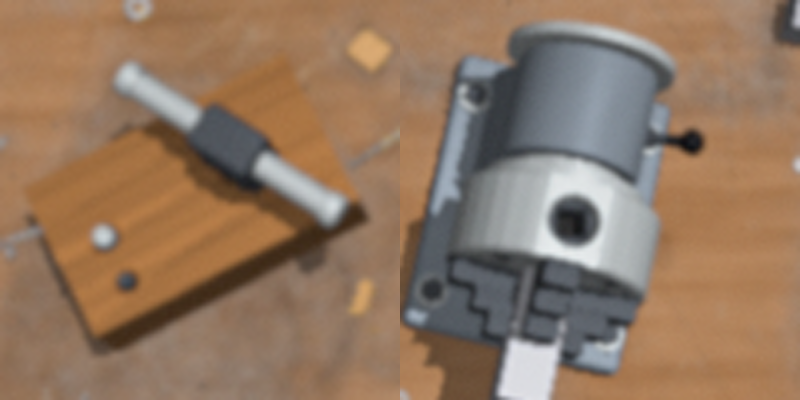

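The crop shows one T-handle key: hub at (231,147), handle ends (128,78) and (333,208), two punches at the block's left end. The chuck's well with its screw is at (575,220). I'll go past the chuck first for a close look.

Call:
move_arm:
  plan:
    - [[21,55,0],[0,0,3],1]
    - [[21,55,0],[0,0,3],1]
    - [[21,55,0],[0,0,3],1]
    - [[21,55,0],[0,0,3],1]
    - [[21,55,0],[0,0,3],1]
    - [[21,55,0],[0,0,3],1]
    - [[21,55,0],[0,0,3],1]
    - [[21,55,0],[0,0,3],1]
    - [[21,55,0],[0,0,3],1]
    - [[21,55,0],[0,0,4],1]

```text
clock: 1.35
eef_pos: [497.1, -31.6, 231.2]
tool_rot: [3.142, 0.0, 1.0]
force: [0.6, -0.3, -0.0]
width: 85.6
gripper_force: 0.0
```

Call:
move_arm:
  plan:
    - [[0,0,0],[0,0,0],1]
    - [[0,0,0],[0,0,0],1]
    - [[0,0,0],[0,0,0],1]

```text
clock: 1.72
eef_pos: [496.1, -35.1, 231.1]
tool_rot: [-3.141, 0.001, 0.995]
force: [0.6, -0.2, 0.2]
width: 85.3
gripper_force: 0.0
```

Run:
```python
from h import *
st=status.read_state();im=cams.get_image("wrist");cv2.imwrite("pics/w1.png",im);np.save("w1.npy",np.r_[st["eef_pos"],st["tool_rot"]])
print(st["clock"],st["eef_pos"],st["tool_rot"],st["force"],st["torque"])
p=proj("wrist",(494.5,-32.5,119.7),st);print(p)
x,y=(p-60).astype(int);x=max(x,0);y=max(y,0);print(x,y)
cv2.imwrite("pics/w1c.png",np.hstack([cv2.resize(im,(400,300)).copy() if 0 else cv2.resize(im[y:y+120,x:x+120],(600,600),interpolation=cv2.INTER_CUBIC)]))
```

```text
1.725 [496.1013324  -35.11399023 231.12608327] [-3.14133916e+00  1.12128530e-03  9.94886396e-01] [ 0.55467261 -0.15197662  0.16795648] [ 0.01467929 -0.04509433  0.02751914]
[320.39972214 232.69311071]
260 172
```

View pics/w1c.png

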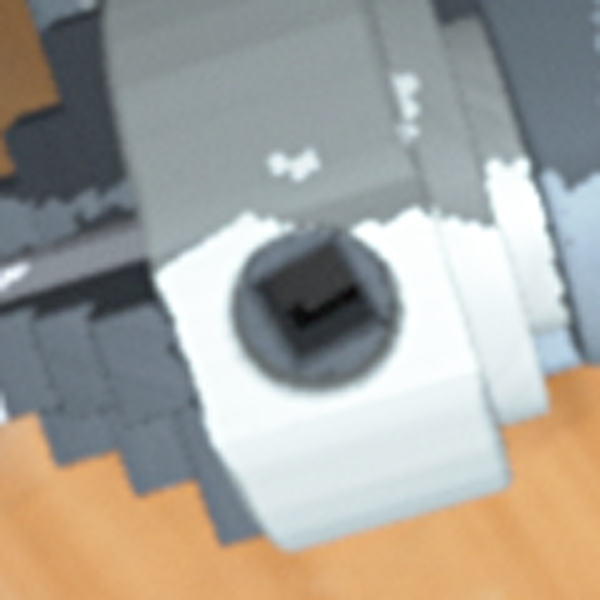

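The crop shows the well as a circle around (317,308) and the square hole with corners near (258,288), (338,240), (382,318) and (300,360). I'll measure both.

Run:
```python
from h import *
a=np.load("w1.npy");st=dict(eef_pos=a[:3],tool_rot=a[3:])
f=lambda c,z:pt("wrist",(260+(c[0]+.5)/5-.5,172+(c[1]+.5)/5-.5),z,st)[:2]
im=cv2.imread("pics/w1c.png");g=cv2.cvtColor(im,cv2.COLOR_BGR2GRAY)
print("well",f((317,308),119.7),f((235,308),119.7),f((400,308),119.7))
Q=np.array([f(c,114.5) for c in((258,288),(338,240),(382,318),(300,360))])
print(Q,Q.mean(0))
for i in range(4):
    d=Q[(i+1)%4]-Q[i];print(np.hypot(*d),np.degrees(np.arctan2(d[1],d[0]))%90)
for th in(55,65,75,85):
    m=(g<th).astype(np.uint8);n,l,s,c=cv2.connectedComponentsWithStats(m[200:400,220:410])
    k=1+np.argmax(s[1:,4]);pts=np.argwhere(l==k)[:,::-1]+[220,200]
    W=np.array([f(p,114.5) for p in pts],np.float32);r=cv2.minAreaRect(W);print(th,r)
# chuck axis: face edge
for p in((160,270),(215,450),(472,375),(420,210)):print(f(p,119.7))
```

```text
well [495.8540641  -33.82690399] [486.01428167 -27.44863645] [505.81459952 -40.28193098]
[[489.47423672 -27.87350326]
 [503.13120972 -28.16116533]
 [502.17152874 -41.52377306]
 [488.59073389 -40.40090699]] [495.84192727 -34.48983716]
13.660002232301059 88.79333543589497
13.397024778526761 85.89216220996815
13.627135318213154 85.2735104898737
12.558519877002649 85.96585956639754Traceback (most recent call last):
  File "<stdin>", line 13, in <module>
  File "<stdin>", line 3, in <lambda>
  File "h.py", line 12, in pt
    o,d=ray(n,uv,st);return o+d*(z-o[2])/d[2]
        ~~~^^^^^^^^^
  File "h.py", line 5, in ray
    c=cams.camera_params(n);K=c["K"];k=c["k1"]
ValueError: time passes only in moves, steps and waits
```

Call:
move_arm:
  plan:
    - [[3,60,0],[0,0,0],1]
    - [[3,60,0],[0,0,0],1]
    - [[3,60,0],[0,0,0],1]
    - [[3,60,0],[0,0,0],1]
    - [[3,60,0],[0,0,0],1]
    - [[5,60,0],[0,0,0],1]
    - [[5,0,0],[0,0,0],1]
    - [[0,0,0],[0,0,0],1]
    - [[0,0,0],[0,0,0],1]

```text
clock: 2.9
eef_pos: [522.3, 324.1, 231.2]
tool_rot: [3.141, 0.001, 0.994]
force: [0.6, 0.4, -0.2]
width: 85.6
gripper_force: 0.0
```

Run:
```python
from h import *
st=status.read_state();im=cams.get_image("wrist");cv2.imwrite("pics/w2.png",im);np.save("w2.npy",np.r_[st["eef_pos"],st["tool_rot"]])
print(st["eef_pos"],st["tool_rot"])
```

```text
[522.34368698 324.09610006 231.22487221] [3.14093698e+00 1.28482285e-03 9.94441760e-01]
```

View pics/w2.png

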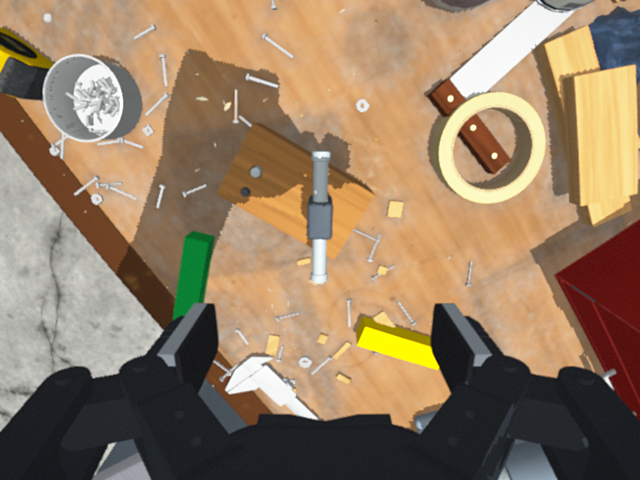

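The wrist view shows the key upright: handle ends at (320,154) and (318,279), hub at (319,217), aligned well with the fingers.

```bash
sed -i 's/^def ray/import functools\n_cp=functools.lru_cache(None)(cams.camera_params)\ndef ray/; s/cams.camera_params(n)/_cp(n)/' h.py
python3 - <<'E'
from h import *
a=np.load("w2.npy");st=dict(eef_pos=a[:3],tool_rot=a[3:])
im=cv2.imread("pics/w1c.png");g=cv2.cvtColor(im,cv2.COLOR_BGR2GRAY)
e1=pt("wrist",(320.5,152),84,st);e2=pt("wrist",(318.5,282),84,st);d=e1-e2
print(e1,e2,"mid",(e1+e2)/2,np.hypot(*d[:2]),np.degrees(np.arctan2(d[1],d[0])),"hub",pt("wrist",(319.5,216),94,st))
c=[pt("wrist",p,45,st)[:2] for p in((258,125),(374,192),(338,258),(218,190))];print("block",c)
p=[pt("wrist",q,50,st)[:2] for q in((256,172),(245,191))];print("punch",p)
a=np.load("w1.npy");st=dict(eef_pos=a[:3],tool_rot=a[3:])
f=lambda c,z:pt("wrist",(260+(c[0]+.5)/5-.5,172+(c[1]+.5)/5-.5),z,st)[:2]
for th in(65,75,85):
    m=(g<th).astype(np.uint8);n,l,s,cc=cv2.connectedComponentsWithStats(m[200:400,220:410])
    k=1+np.argmax(s[1:,4]);pts=np.argwhere(l==k)[:,::-1]+[220,200]
    W=np.array([f(p,114.5) for p in pts[::5]],np.float32);print(th,cv2.minAreaRect(W))
E
```

```text
[550.22519324 372.1003449   84.        ] [489.7415788  282.51058218  84.        ] mid [519.98338602 327.30546354  84.        ] 108.0952968444915 55.9760262345731 hub [523.37864032 332.22050269  94.        ]
block [array([516.18896017, 418.49079964]), array([569.68134653, 314.59900553]), array([508.91570707, 279.0538105 ]), array([453.14224573, 392.61711255])]
punch [array([492.38792583, 386.80026616]), array([474.42052077, 378.59787591])]
65 ((495.47796630859375, -34.13214874267578), (12.733172416687012, 13.121848106384277), 86.657470703125)
75 ((495.4393005371094, -34.152793884277344), (13.467592239379883, 13.555733680725098), 86.64418029785156)
85 ((495.38751220703125, -34.544254302978516), (14.911320686340332, 14.425104141235352), 87.25353240966797)
```

Call:
move_arm:
  plan:
    - [[-2.3,3.2,-30],[0,0,-1],1]
    - [[0,0,-40],[0,0,0],1]
    - [[0,0,-40],[0,0,0],1]
    - [[0,0,-40],[0,0,0],1]
    - [[0,0,-24],[0,0,0],1]
    - [[0,0,0],[0,0,0],1]
    - [[0,0,0],[0,0,0],0.5]
    - [[0,0,0],[0,0,0],0.3]
    - [[0,0,0],[0,0,0],0.3]

```text
clock: 4.08
eef_pos: [520.0, 330.1, 58.4]
tool_rot: [3.141, -0.002, 0.98]
force: [0.8, -0.2, 0.5]
width: 32.3
gripper_force: 0.0
```

Run:
```python
from h import *
st=status.read_state();im=cams.get_image("wrist");cv2.imwrite("pics/w3.png",im)
print(st)
```

```text
{'clock': 4.075, 'qpos': array([-0.52842343,  0.80322481, -0.13539933,  1.74601778,  0.17248982,
        0.60207759, -1.35576029]), 'qd': array([-1.26794153e-03,  6.66313198e-03, -3.56403597e-05,  4.22834021e-03,
       -5.40022186e-04, -2.16806836e-03, -5.93467825e-04]), 'tau': array([ 6.06940943e-02, -5.81497443e+01, -1.33832786e+00, -1.29445383e+01,
        9.44766565e-03, -6.09864961e-03,  5.05294465e-04]), 'eef_pos': array([520.00449365, 330.13828886,  58.41229062]), 'tool_rot': array([ 3.14088924e+00, -1.67851943e-03,  9.80211983e-01]), 'force': array([ 0.77145408, -0.2489545 ,  0.54145038]), 'torque': array([ 0.02033415,  0.02126154, -0.02917247]), 'gripper_force': 0.0, 'width': 32.258621901837806}
```

View pics/w3.png

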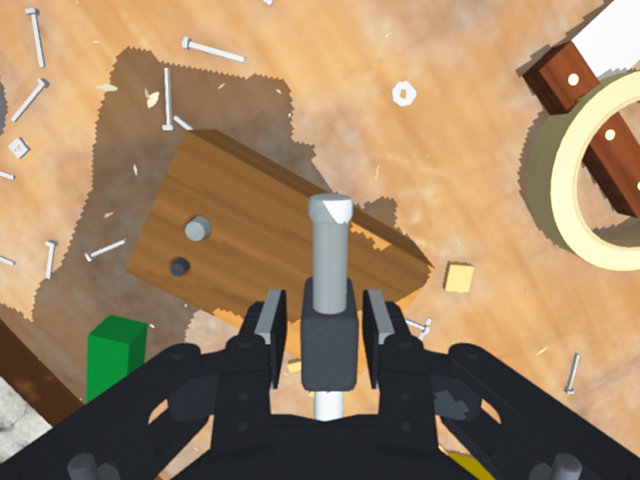

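The wrist view shows the hub (303–357) between the pads (285–365), about 1.5 mm off centre to the right, in line with the earlier measurement. I'll correct that, close, then lift.

Call:
move_arm:
  plan:
    - [[0,-2.8,0],[0,0,0],0.3]
    - [[0,0,0],[0,0,0],0]
    - [[0,0,0],[0,0,0],0]
    - [[0,0,0],[0,0,0],0]
    - [[0,0,0],[0,0,0],0]

```text
clock: 4.75
eef_pos: [519.6, 326.6, 57.6]
tool_rot: [3.141, 0.001, 0.98]
force: [-0.8, -1.2, 5.3]
width: 19.4
gripper_force: 59.0
```

Run:
```python
from h import *
print(status.read_state())
```

```text
{'clock': 4.75, 'qpos': array([-0.52448512,  0.8028739 , -0.13501875,  1.75081101,  0.17355316,
        0.59980408, -1.35301461]), 'qd': array([ 1.99346368e-04,  5.31029633e-04, -3.75908614e-04,  6.38378270e-05,
       -2.88433054e-03, -4.49390604e-04, -1.73985890e-03]), 'tau': array([-8.68359637e-01, -5.51486957e+01, -2.14234382e+00, -1.28071100e+01,
       -2.21876116e-01, -7.13234469e-01,  8.20027955e-03]), 'eef_pos': array([519.5800735 , 326.56506704,  57.59648021]), 'tool_rot': array([3.14109014e+00, 5.02562172e-04, 9.80097475e-01]), 'force': array([-0.77150937, -1.17386371,  5.30831993]), 'torque': array([-0.51106148,  0.16746871, -0.05887671]), 'gripper_force': 58.960644006729126, 'width': 19.436350769175352}
```

Call:
move_arm:
  plan:
    - [[0,0,10],[0,0,0],0]
    - [[0,0,30],[0,0,0],0]
    - [[0,0,40],[0,0,0],0]
    - [[0,0,40],[0,0,0],0]
    - [[0,0,30],[0,0,0],0]
    - [[0,-20,0],[0,0,3.4],0]
    - [[-4,-50,0],[0,0,5],0]
    - [[-4,-55,0],[0,0,5],0]
    - [[-4,-55,0],[0,0,5],0]
    - [[-4,-55,0],[0,0,5],0]

```text
clock: 6.0
eef_pos: [502.9, 90.6, 207.2]
tool_rot: [-3.141, -0.0, 1.392]
force: [1.1, 0.4, -2.6]
width: 18.9
gripper_force: 59.0
```

Call:
move_arm:
  plan:
    - [[-4,-55,0],[0,0,5],0]
    - [[-4,-45,0],[0,0,2],0]
    - [[0,-26.2,0],[0,0,0],0]
    - [[0,0,0],[0,0,0],0]
    - [[0,0,0],[0,0,0],0]
    - [[0,0,0],[0,0,0],0]

```text
clock: 6.75
eef_pos: [495.5, -32.7, 207.3]
tool_rot: [3.142, -0.001, 1.513]
force: [-0.1, -0.0, -3.8]
width: 19.1
gripper_force: 59.0
```

Run:
```python
from h import *
st=status.read_state();im=cams.get_image("wrist");cv2.imwrite("pics/w4.png",im[100:,100:540])
t=cams.get_image("top");s=cams.get_image("side");cv2.imwrite("pics/t4.png",t);cv2.imwrite("pics/s4.png",s)
T=proj("top",(495.4,-34.2,150));S=proj("side",(495.4,-34.2,150));print(T,S)
f=lambda im,c,w=60:cv2.resize(im[int(c[1])-w:int(c[1])+w,int(c[0])-w:int(c[0])+w],(400,400),interpolation=cv2.INTER_CUBIC)
cv2.imwrite("pics/m4.png",np.hstack([f(im,(330,320),140),f(s,S)]))
print({k:np.round(v,3) for k,v in st.items()})
```

```text
[462.43256875 191.06396439] [336.36566254 152.41989228]
{'clock': np.float64(6.75), 'qpos': array([ 0.248,  0.46 , -0.337,  1.958,  0.214,  0.758, -0.27 ]), 'qd': array([-0.003,  0.001,  0.004, -0.   ,  0.003,  0.   , -0.   ]), 'tau': array([ 3.5100e-01, -4.4237e+01, -2.6600e+00, -1.6410e+01,  1.5000e-02,
        5.0000e-03, -2.0000e-03]), 'eef_pos': array([495.472, -32.676, 207.338]), 'tool_rot': array([ 3.142e+00, -1.000e-03,  1.513e+00]), 'force': array([-0.073, -0.026, -3.821]), 'torque': array([-0.018, -0.043, -0.013]), 'gripper_force': np.float64(58.957), 'width': np.float64(19.128)}
```

View pics/m4.png

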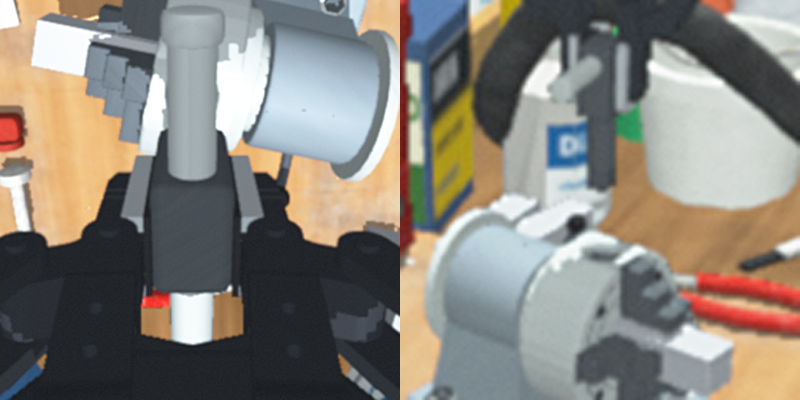

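The left half shows the key held upright and square in the fingers over the chuck; the right half (side view) shows its tip above the well at about (600,230). Descending to just above the well.

Call:
move_arm:
  plan:
    - [[0,-1,-20],[0,0,0],0]
    - [[0,0,-15],[0,0,0],0]
    - [[0,0,0],[0,0,0],0]
    - [[0,0,0],[0,0,0],0]

```text
clock: 7.4
eef_pos: [495.8, -34.9, 172.6]
tool_rot: [3.141, -0.0, 1.511]
force: [0.3, 0.5, -4.2]
width: 19.3
gripper_force: 58.9
```

Run:
```python
from h import *
for i in range(3):
    s=status.read_state();print(s["clock"],s["eef_pos"],s["tool_rot"],s["force"],s["torque"])
    t=cams.get_image("side" if i else "top")
    cv2.imwrite(f"pics/q{i}.png",t)
a=cv2.imread("pics/q0.png");b=cv2.imread("pics/q1.png")
S=proj("side",(495.4,-34.2,125));T=proj("top",(495.4,-34.2,120));print(S,T)
f=lambda im,c,w=30:cv2.resize(im[int(c[1])-w:int(c[1])+w,int(c[0])-w:int(c[0])+w],(400,400),interpolation=cv2.INTER_CUBIC)
cv2.imwrite("pics/m5.png",np.hstack([f(a,T,40),f(b,S)]))
```

```text
7.4 [495.77482048 -34.93336578 172.55602901] [ 3.14111753e+00 -1.80735726e-04  1.51131100e+00] [ 0.25499679  0.54135362 -4.17658018] [-0.00472092  0.01695397 -0.02178656]
7.45 [495.93798454 -34.97235836 172.7824225 ] [ 3.14056775e+00 -1.55448659e-04  1.51118781e+00] [ 0.27885886  0.18767824 -3.05564375] [-0.04625193 -0.01153964  0.00902533]
7.5 [495.96364076 -35.06381259 172.88374126] [ 3.14033526e+00 -8.70575218e-05  1.51104625e+00] [ 0.03842228  0.61001772 -3.56321827] [0.01358548 0.00301743 0.01061234]
[336.07457756 164.6788294 ] [458.09642202 195.41868911]
```

View pics/m5.png

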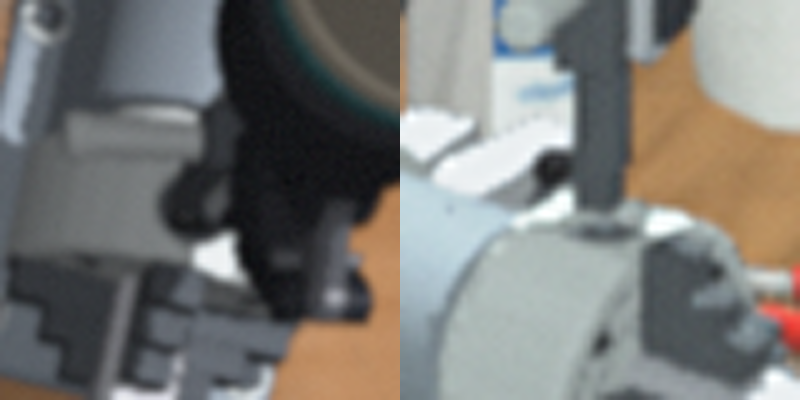

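The side crop shows the tip at (600,210) just above the well mouth at (607,225). Easing down while watching the force.

Call:
move_arm:
  plan:
    - [[-0.4,0.5,-4],[0,0,0],0]
    - [[0,0,-3],[0,0,0],0]
    - [[0,0,-2],[0,0,0],0]
    - [[0,0,-1],[0,0,0],0]
    - [[0,0,0],[0,0,0],0]

```text
clock: 8.18
eef_pos: [495.0, -34.7, 162.2]
tool_rot: [-3.141, -0.0, 1.511]
force: [-0.2, 0.2, -3.5]
width: 19.3
gripper_force: 58.9
```

Call:
move_arm:
  plan:
    - [[0,0,-1],[0,0,0],0]
    - [[0,0,-0.7],[0,0,0],0]
    - [[0,0,0],[0,0,0],0]

```text
clock: 8.55
eef_pos: [495.2, -35.0, 160.8]
tool_rot: [3.141, 0.0, 1.511]
force: [-0.7, -1.6, -1.1]
width: 19.4
gripper_force: 59.3
```

Call:
move_arm:
  plan:
    - [[0,0,-1],[0,0,0],0]
    - [[0,0,0],[0,0,0],0]

```text
clock: 8.8
eef_pos: [495.4, -35.3, 160.0]
tool_rot: [3.141, 0.001, 1.511]
force: [-0.7, -3.1, 3.1]
width: 19.5
gripper_force: 60.0
```

Call:
move_arm:
  plan:
    - [[0,-0.6,0],[0,0,0],0]
    - [[0,0,-0.7],[0,0,0],0]
    - [[0,0,0],[0,0,0],0]

```text
clock: 9.18
eef_pos: [494.8, -35.6, 158.5]
tool_rot: [-3.141, 0.0, 1.511]
force: [-0.3, -3.3, -3.8]
width: 19.6
gripper_force: 59.0
```

Run:
```python
from h import *
s=status.read_state();print(s["eef_pos"],s["tool_rot"],s["force"],s["torque"])
```

```text
[494.7664112  -35.60031619 158.4869651 ] [-3.14089438e+00  2.66486089e-04  1.51073571e+00] [-0.27721459 -3.34482739 -3.75362146] [-0.89135027 -0.18653067 -0.02069093]
```

Call:
move_arm:
  plan:
    - [[0,-0.5,0],[0,0,0],0]
    - [[0,0,-1.5],[0,0,0],0]
    - [[0,0,-1.5],[0,0,0],0]
    - [[0,0,0],[0,0,0],0]

```text
clock: 9.68
eef_pos: [494.7, -35.8, 155.6]
tool_rot: [-3.141, -0.0, 1.511]
force: [-0.2, -3.2, -5.1]
width: 19.6
gripper_force: 59.0
```

Run:
```python
from h import *
s=status.read_state();print(s["eef_pos"],s["tool_rot"],s["force"],s["torque"])
```

```text
[494.72545868 -35.75237015 155.62171815] [-3.14088842e+00 -3.20331316e-05  1.51094669e+00] [-0.24807023 -3.21004409 -5.05743526] [-0.70791816 -0.04852117  0.00212789]
```

Call:
move_arm:
  plan:
    - [[0,-0.4,-1.5],[0,0,0],0]
    - [[0,0,-1.5],[0,0,0],0]
    - [[0,0,-1.5],[0,0,0],0]
    - [[0,0,-1],[0,0,0],0]
    - [[0,0,0],[0,0,0],0]

```text
clock: 10.3
eef_pos: [495.0, -35.9, 150.3]
tool_rot: [-3.141, -0.0, 1.511]
force: [0.3, -1.8, -4.9]
width: 19.3
gripper_force: 59.1
```

Call:
move_arm:
  plan:
    - [[0,0,-0.7],[0,0,0],0]
    - [[0,0,-0.7],[0,0,0],0]
    - [[0,0,0],[0,0,0],0]

```text
clock: 10.68
eef_pos: [495.1, -36.0, 149.0]
tool_rot: [3.141, -0.0, 1.511]
force: [0.4, -1.7, -2.7]
width: 19.7
gripper_force: 59.2
```

Run:
```python
from h import *
s=status.read_state();print(s["eef_pos"],s["tool_rot"],s["force"],s["torque"])
```

```text
[495.08240736 -35.99183634 149.04503724] [ 3.14145011e+00 -2.34870726e-04  1.51104152e+00] [ 0.39993461 -1.66092064 -2.65798367] [-0.04703738  0.02514062  0.04208789]
```

Call:
move_arm:
  plan:
    - [[0,0,-0.5],[0,0,0],0]
    - [[0,0,0],[0,0,0],0]

```text
clock: 10.92
eef_pos: [495.2, -36.0, 148.8]
tool_rot: [3.141, -0.0, 1.511]
force: [-0.9, 0.1, -0.2]
width: 19.8
gripper_force: 59.6
```

Call:
move_arm:
  plan:
    - [[0,0,-0.5],[0,0,0],0]
    - [[0,0,0],[0,0,0],0]

```text
clock: 11.18
eef_pos: [495.2, -36.0, 148.5]
tool_rot: [3.141, -0.0, 1.511]
force: [-1.4, -0.3, 4.8]
width: 19.1
gripper_force: 60.3
```

Key is home. Turning clockwise and reading the torque at the end of moving rows.

```bash
cat > r.py <<'E'
from h import *
s=status.read_state();print(np.round(s["clock"],2),np.round(s["eef_pos"],1),"yaw",round(np.degrees(s["tool_rot"][2]),2),"F",np.round(s["force"],1),"T",np.round(s["torque"],3),"j7",round(s["qpos"][6],2),"t7",round(s["tau"][6],3))
E
python3 r.py
```

```text
11.18 [495.2 -36.  148.5] yaw 86.57 F [-1.4 -0.3  4.8] T [0.01  0.4   0.026] j7 -0.31 t7 -0.013
```

Call:
move_arm:
  plan:
    - [[0,0,0],[0,0,-3],0]
    - [[0,0,0],[0,0,-3],0]
    - [[0,0,0],[0,0,-3],0]
    - [[0,0,0],[0,0,-3],0]
    - [[0,0,0],[0,0,-3],0]

```text
clock: 11.8
eef_pos: [494.7, -36.5, 148.1]
tool_rot: [-3.141, 0.001, 1.249]
force: [-1.9, -2.4, 3.0]
width: 19.6
gripper_force: 59.8
```

```bash
python3 r.py
```

```text
11.8 [494.7 -36.5 148.1] yaw 71.54 F [-1.9 -2.4  3. ] T [-0.227  0.465  0.212] j7 -0.51 t7 0.006
```

Call:
move_arm:
  plan:
    - [[0,0,0],[0,0,-2],0]
    - [[0,0,0],[0,0,-2],0]
    - [[0,0,0],[0,0,-2],0]

```text
clock: 12.18
eef_pos: [494.6, -36.4, 148.1]
tool_rot: [-3.141, 0.001, 1.143]
force: [-3.9, -1.4, 5.5]
width: 19.0
gripper_force: 60.2
```

```bash
python3 r.py
```

```text
12.18 [494.6 -36.4 148.1] yaw 65.47 F [-3.9 -1.4  5.5] T [-0.396  0.791  0.235] j7 -0.59 t7 -0.025
```

Call:
move_arm:
  plan:
    - [[0,0,0],[0,0,-2],0]
    - [[0,0,0],[0,0,-2],0]
    - [[0,0,0],[0,0,-2],0]

```text
clock: 12.55
eef_pos: [494.4, -36.2, 148.1]
tool_rot: [-3.141, 0.001, 1.038]
force: [-3.6, -1.2, 6.3]
width: 19.6
gripper_force: 60.3
```

```bash
python3 r.py
```

```text
12.55 [494.4 -36.2 148.1] yaw 59.47 F [-3.6 -1.2  6.3] T [-0.282  0.918  0.232] j7 -0.66 t7 -0.043
```

Call:
move_arm:
  plan:
    - [[0,0,0],[0,0,-2],0]
    - [[0,0,0],[0,0,-2],0]
    - [[0,0,0],[0,0,-2],0]

```text
clock: 12.92
eef_pos: [494.2, -36.1, 148.1]
tool_rot: [-3.14, 0.001, 0.933]
force: [-2.3, 0.1, 6.3]
width: 19.2
gripper_force: 60.3
```

```bash
python3 r.py
```

```text
12.92 [494.2 -36.1 148.1] yaw 53.48 F [-2.3  0.1  6.3] T [-0.209  0.972  0.305] j7 -0.74 t7 -0.044
```

Call:
move_arm:
  plan:
    - [[0,0,0],[0,0,-2],0]
    - [[0,0,0],[0,0,-2],0]

```text
clock: 13.18
eef_pos: [494.0, -36.0, 148.1]
tool_rot: [-3.14, 0.001, 0.864]
force: [-3.6, 0.2, 7.0]
width: 18.9
gripper_force: 60.4
```

```bash
python3 r.py
```

```text
13.18 [494.  -36.  148.1] yaw 49.48 F [-3.6  0.2  7. ] T [-0.203  1.074  0.279] j7 -0.79 t7 -0.045
```

Call:
move_arm:
  plan:
    - [[0,0,0],[0,0,-2],0]
    - [[0,0,0],[0,0,-2],0]

```text
clock: 13.42
eef_pos: [493.9, -35.9, 148.1]
tool_rot: [-3.14, 0.001, 0.794]
force: [-4.6, 0.1, 7.0]
width: 19.3
gripper_force: 60.4
```

```bash
python3 r.py
```

```text
13.42 [493.9 -35.9 148.1] yaw 45.48 F [-4.6  0.1  7. ] T [-0.064  1.109  0.248] j7 -0.84 t7 -0.046
```

Call:
move_arm:
  plan:
    - [[0,0,0],[0,0,-2],0]
    - [[0,0,0],[0,0,-2],0]

```text
clock: 13.68
eef_pos: [493.8, -35.8, 148.1]
tool_rot: [-3.14, 0.002, 0.724]
force: [-5.0, -0.7, 8.0]
width: 19.5
gripper_force: 60.4
```

```bash
python3 r.py
```

```text
13.68 [493.8 -35.8 148.1] yaw 41.49 F [-5.  -0.7  8. ] T [-0.028  1.139  0.305] j7 -0.89 t7 -0.046
```

Call:
move_arm:
  plan:
    - [[0,0,0],[0,0,-2],0]
    - [[0,0,0],[0,0,-2],0]

```text
clock: 13.92
eef_pos: [493.7, -35.7, 148.0]
tool_rot: [-3.14, 0.002, 0.654]
force: [-4.2, -0.2, 7.3]
width: 19.2
gripper_force: 60.5
```

```bash
python3 r.py
```

```text
13.92 [493.7 -35.7 148. ] yaw 37.5 F [-4.2 -0.2  7.3] T [0.053 1.267 0.287] j7 -0.94 t7 -0.047
```

Call:
move_arm:
  plan:
    - [[-0.5,0,0],[0,0,-2],0]
    - [[-0.5,0,0],[0,0,-2],0]

```text
clock: 14.18
eef_pos: [493.4, -35.5, 148.1]
tool_rot: [-3.141, 0.0, 0.585]
force: [-2.5, 0.7, 4.7]
width: 19.2
gripper_force: 60.3
```

```bash
python3 r.py
```

```text
14.18 [493.4 -35.5 148.1] yaw 33.5 F [-2.5  0.7  4.7] T [0.104 0.768 0.274] j7 -1.0 t7 -0.044
```

Call:
move_arm:
  plan:
    - [[0,0,0],[0,0,-2],0]
    - [[0,0,0],[0,0,-2],0]

```text
clock: 14.42
eef_pos: [493.4, -35.4, 148.0]
tool_rot: [-3.14, 0.001, 0.515]
force: [-3.0, 1.9, 6.5]
width: 19.6
gripper_force: 60.2
```

```bash
python3 r.py
```

```text
14.42 [493.4 -35.4 148. ] yaw 29.5 F [-3.   1.9  6.5] T [0.185 0.928 0.273] j7 -1.05 t7 -0.046
```

Call:
move_arm:
  plan:
    - [[0,0,0],[0,0,-2],0]
    - [[0,0,0],[0,0,-2],0]

```text
clock: 14.68
eef_pos: [493.3, -35.2, 148.0]
tool_rot: [-3.14, 0.001, 0.445]
force: [-3.5, 1.2, 7.1]
width: 19.4
gripper_force: 60.3
```

```bash
python3 r.py
```

```text
14.68 [493.3 -35.2 148. ] yaw 25.52 F [-3.5  1.2  7.1] T [0.246 0.945 0.284] j7 -1.1 t7 -0.046
```

Call:
move_arm:
  plan:
    - [[0,0,0],[0,0,-2],0]
    - [[0,0,0],[0,0,-2],0]

```text
clock: 14.92
eef_pos: [493.2, -35.1, 148.1]
tool_rot: [-3.14, 0.001, 0.376]
force: [-4.0, 1.3, 6.4]
width: 19.6
gripper_force: 60.3
```

```bash
python3 r.py
```

```text
14.92 [493.2 -35.1 148.1] yaw 21.52 F [-4.   1.3  6.4] T [0.41  0.928 0.235] j7 -1.15 t7 -0.047
```

Call:
move_arm:
  plan:
    - [[0,0,0],[0,0,-2],0]
    - [[0,0,0],[0,0,-2],0]

```text
clock: 15.18
eef_pos: [493.2, -35.0, 148.1]
tool_rot: [-3.14, 0.001, 0.306]
force: [-3.9, 1.6, 6.5]
width: 19.3
gripper_force: 60.3
```

```bash
python3 r.py
```

```text
15.18 [493.2 -35.  148.1] yaw 17.53 F [-3.9  1.6  6.5] T [0.46  0.979 0.223] j7 -1.2 t7 -0.048
```

Call:
move_arm:
  plan:
    - [[0,0,0],[0,0,-2],0]
    - [[0,0,0],[0,0,-2],0]

```text
clock: 15.42
eef_pos: [493.1, -34.8, 148.0]
tool_rot: [-3.14, 0.001, 0.236]
force: [-4.1, 0.7, 7.4]
width: 19.0
gripper_force: 60.4
```

```bash
python3 r.py
```

```text
15.42 [493.1 -34.8 148. ] yaw 13.54 F [-4.1  0.7  7.4] T [0.516 0.978 0.3  ] j7 -1.25 t7 -0.086
```

Call:
move_arm:
  plan:
    - [[0,0,0],[0,0,-2],0]
    - [[0,0,0],[0,0,-2],0]

```text
clock: 15.68
eef_pos: [493.1, -34.6, 148.1]
tool_rot: [-3.14, 0.001, 0.167]
force: [-3.6, 1.6, 7.2]
width: 19.2
gripper_force: 60.4
```

```bash
python3 r.py
```

```text
15.68 [493.1 -34.6 148.1] yaw 9.56 F [-3.6  1.6  7.2] T [0.608 1.013 0.387] j7 -1.3 t7 -0.138
```

Call:
move_arm:
  plan:
    - [[0,0,0],[0,0,-2],0]
    - [[0,0,0],[0,0,-2],0]

```text
clock: 15.92
eef_pos: [493.1, -34.5, 148.1]
tool_rot: [-3.14, 0.002, 0.098]
force: [-4.6, 2.7, 7.6]
width: 19.4
gripper_force: 60.4
```

```bash
python3 r.py
```

```text
15.92 [493.1 -34.5 148.1] yaw 5.59 F [-4.6  2.7  7.6] T [0.689 0.939 0.453] j7 -1.35 t7 -0.222
```

Torque is about 0.19 N m over the drag, mid-window for firm. I'll back off within the play, ease the side load and draw the key out.

Call:
move_arm:
  plan:
    - [[0,0,0],[0,0,2],0]
    - [[-0.5,0.3,0],[0,0,2],0]
    - [[-0.3,0,0],[0,0,2],0]
    - [[0,0,0],[0,0,0],0]

```text
clock: 16.42
eef_pos: [493.1, -34.8, 148.0]
tool_rot: [-3.14, 0.0, 0.202]
force: [-2.4, 3.6, 4.0]
width: 19.1
gripper_force: 60.1
```

```bash
python3 r.py
```

```text
16.42 [493.1 -34.8 148. ] yaw 11.58 F [-2.4  3.6  4. ] T [0.942 0.714 0.013] j7 -1.27 t7 0.073
```

Call:
move_arm:
  plan:
    - [[0,0,2],[0,0,0],0]
    - [[0,0,3],[0,0,0],0]
    - [[0,0,3],[0,0,0],0]
    - [[0,0,0],[0,0,0],0]

```text
clock: 16.92
eef_pos: [493.0, -35.3, 156.1]
tool_rot: [-3.141, 0.0, 0.202]
force: [-1.8, 5.1, -3.4]
width: 19.0
gripper_force: 59.0
```

```bash
python3 r.py
```

```text
16.92 [493.  -35.3 156.1] yaw 11.58 F [-1.8  5.1 -3.4] T [ 1.418  0.412 -0.025] j7 -1.27 t7 -0.038
```

Call:
move_arm:
  plan:
    - [[-0.3,0.8,2],[0,0,0],0]
    - [[0,0,4],[0,0,0],0]
    - [[0,0,6],[0,0,0],0]
    - [[0,0,10],[0,0,0],0]
    - [[0,0,20],[0,0,0],0]
    - [[0,0,17],[0,0,0],0]
    - [[0,0,0],[0,0,0],0]
    - [[0,0,0],[0,0,0],0]

```text
clock: 17.92
eef_pos: [492.7, -35.2, 214.8]
tool_rot: [3.141, 0.0, 0.202]
force: [0.9, -1.2, -3.8]
width: 18.9
gripper_force: 59.4
```

```bash
python3 r.py
python3 - <<'E'
from h import *
w=cams.get_image("wrist");s=cams.get_image("side")
S=proj("side",(495,-35,160))
f=lambda im,c,w:cv2.resize(im[int(c[1])-w:int(c[1])+w,int(c[0])-w:int(c[0])+w],(400,400),interpolation=cv2.INTER_CUBIC)
cv2.imwrite("pics/m6.png",np.hstack([f(w,(330,320),140),f(s,S,60)]))
E
```

```text
17.92 [492.7 -35.2 214.8] yaw 11.56 F [ 0.9 -1.2 -3.8] T [ 0.022  0.012 -0.001] j7 -1.29 t7 -0.001
```

View pics/m6.png

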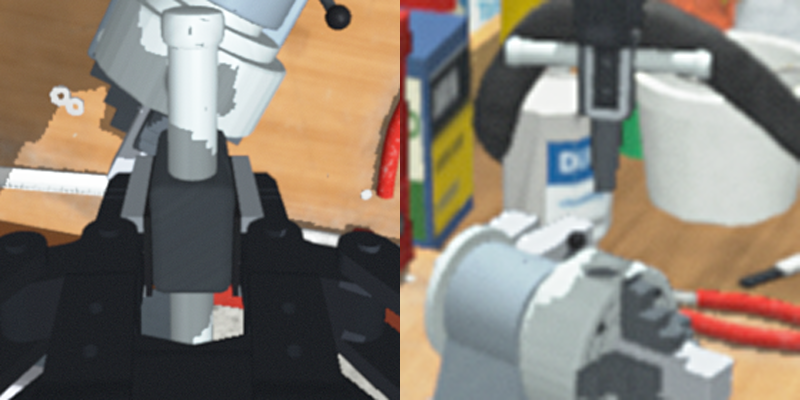

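The views show the key out of the chuck and still upright and square in the fingers. Carrying it back to the block.

Call:
move_arm:
  plan:
    - [[3,20,0],[0,0,5],0]
    - [[3,50,0],[0,0,5],0]
    - [[3,55,0],[0,0,5],0]
    - [[3,55,0],[0,0,5],0]
    - [[3,55,0],[0,0,5],0]
    - [[3,55,0],[0,0,5],0]
    - [[3,45,0],[0,0,5],0]
    - [[3,20,0],[0,0,5],0]
    - [[2.5,7,0],[0,0,4.6],0]
    - [[0,0,-20],[0,0,0],0]

```text
clock: 19.27
eef_pos: [519.4, 330.3, 195.4]
tool_rot: [-3.141, -0.004, 0.986]
force: [-0.4, 0.6, -4.9]
width: 19.3
gripper_force: 59.6
```

Call:
move_arm:
  plan:
    - [[0,0,-40],[0,0,0],0]
    - [[0,0,-40],[0,0,0],0]
    - [[0,0,-13],[0,0,0],0]
    - [[0,0,0],[0,0,0],0]
    - [[0,0,0],[0,0,0],0]
    - [[0,0,0],[0,0,0],0]

```text
clock: 20.02
eef_pos: [520.3, 327.6, 103.6]
tool_rot: [3.141, -0.003, 0.98]
force: [-0.2, 0.3, -3.5]
width: 19.1
gripper_force: 59.2
```

```bash
python3 r.py
```

```text
20.02 [520.3 327.6 103.6] yaw 56.18 F [-0.2  0.3 -3.5] T [0.007 0.025 0.032] j7 -1.3 t7 0.002
```

Call:
move_arm:
  plan:
    - [[-0.6,-0.8,-4],[0,0,0],0]
    - [[0,0,-4],[0,0,0],0]
    - [[0,0,-3],[0,0,0],0]
    - [[0,0,-3],[0,0,0],0]
    - [[0,0,0],[0,0,0],0]

```text
clock: 20.65
eef_pos: [518.6, 326.0, 87.6]
tool_rot: [-3.141, 0.001, 0.98]
force: [0.2, 0.3, -4.0]
width: 19.3
gripper_force: 59.2
```

```bash
python3 r.py
```

```text
20.65 [518.6 326.   87.6] yaw 56.17 F [ 0.2  0.3 -4. ] T [ 0.027  0.012 -0.023] j7 -1.3 t7 -0.002
```

In the hole with no contact. Lowering on.

Call:
move_arm:
  plan:
    - [[0.5,0.5,-6],[0,0,0],0]
    - [[0,0,-7],[0,0,0],0]
    - [[0,0,-7],[0,0,0],0]
    - [[0,0,-6],[0,0,0],0]
    - [[0,0,-1.5],[0,0,0],0]
    - [[0,0,-1],[0,0,0],0]
    - [[0,0,0],[0,0,0],0]

```text
clock: 21.52
eef_pos: [519.5, 326.7, 59.6]
tool_rot: [3.141, -0.0, 0.98]
force: [0.2, 0.0, -3.3]
width: 19.5
gripper_force: 59.3
```

```bash
python3 r.py
```

```text
21.52 [519.5 326.7  59.6] yaw 56.17 F [ 0.2  0.  -3.3] T [ 0.017 -0.024  0.022] j7 -1.31 t7 -0.001
```

Call:
move_arm:
  plan:
    - [[0,0,-1],[0,0,0],0]
    - [[0,0,-0.7],[0,0,0],0]
    - [[0,0,-0.5],[0,0,0],0]
    - [[0,0,0],[0,0,0],0]

```text
clock: 22.02
eef_pos: [519.4, 326.7, 57.7]
tool_rot: [3.141, -0.0, 0.98]
force: [-1.0, 0.6, 0.8]
width: 19.7
gripper_force: 60.1
```

```bash
python3 r.py
```

```text
22.02 [519.4 326.7  57.7] yaw 56.17 F [-1.   0.6  0.8] T [-0.161  0.171  0.013] j7 -1.31 t7 -0.001
```

On the floor. Releasing and rising straight up.

Call:
move_arm:
  plan:
    - [[0,0,0],[0,0,0],0.3]
    - [[0,0,0],[0,0,0],0.6]
    - [[0,0,0],[0,0,0],1]
    - [[0,0,0],[0,0,0],1]
    - [[0,0,0],[0,0,0],1]
    - [[0,0,20],[0,0,0],1]
    - [[0,0,40],[0,0,0],1]
    - [[0,0,60],[0,0,0],1]
    - [[0,0,50],[0,0,0],1]
    - [[0,0,0],[0,0,0],1]

```text
clock: 23.28
eef_pos: [521.7, 328.4, 232.1]
tool_rot: [3.138, -0.009, 0.98]
force: [-0.2, 0.9, -0.2]
width: 85.1
gripper_force: 0.0
```

Call:
move_arm:
  plan:
    - [[-10,-60,0],[0,0,0],1]
    - [[-10,-60,0],[0,0,0],1]
    - [[0,0,0],[0,0,0],1]
    - [[0,0,0],[0,0,0],1]

```text
clock: 23.78
eef_pos: [499.2, 207.1, 226.9]
tool_rot: [-3.141, -0.0, 0.98]
force: [-0.3, 0.7, 0.3]
width: 85.1
gripper_force: 0.0
```

```bash
python3 r.py
python3 - <<'E'
from h import *
s=cams.get_image("side")
f=lambda im,x,y,w:cv2.resize(im[y:y+w,x:x+w],(400,400),interpolation=cv2.INTER_CUBIC)
cv2.imwrite("pics/m7.png",np.hstack([f(s,170,260,130),f(s,270,130,110)]))
E
```

```text
23.78 [499.2 207.1 226.9] yaw 56.16 F [-0.3  0.7  0.3] T [ 0.047 -0.032 -0.043] j7 -1.12 t7 0.005
```

View pics/m7.png

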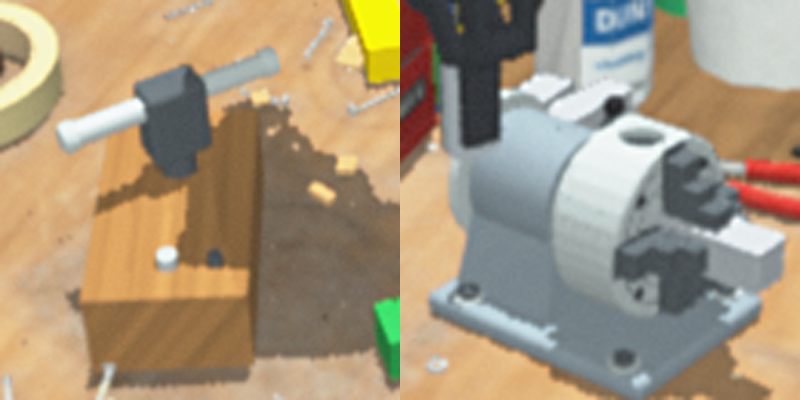

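The key stands in its hole at (170,150) in the left half. In the right half the chuck's well at (640,130) is empty and the jaw sits on the bar at (700,190). Handing in.

```bash
python3 -c "
from cell import ctrl
print(ctrl.finish_job())"
```

```text
the job is handed in; nothing more can be done
None
```

The job is handed in at about 24 s: the jaw grips the bar at about 0.19 N m over the drag (firm, below bruising), and the key is out of the chuck and standing in its hole in the tool block.

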